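# Index the swivel fixture from its load station to the next station

### The arm

A 7-joint arm with a two-finger parallel gripper is mounted at the origin on a cart in front of the work surface, level with it; the furniture and walls round the work are solid. World frame = base frame: x ahead of the robot, y to its left, z up, the work surface at z = 0. Lengths are in m, angles in rad, forces in N, time in s.
With the tool pointing down it reaches from about 0.425 to 0.875 m from the base axis. Payload 4.7 kg.
Tool frame: the origin (TCP) lies midway between the tips of the shut fingers; the grasp point (between the pads) lies 19 mm behind it (ctrl.grip_point_offset is the distance from the TCP to the grasp point, in m); z points along the fingers, y is the line along which they close (so a half turn about z gives the same grasp; the last joint's range is limited). The gripper opens to 87 mm and grips with 3 to 60 N. Pads are 19 mm wide; open, the fingers measure 117 mm over their backs; the gripper's body (75 mm by 190 mm) begins 51 mm behind the grasp point.
Start: joints at [-1.3, 0.321, -0.07, 1.45, 0.023, 1.371, -0.057], TCP at [0.165, 0.629, 0.223] pointing down, gripper open.
Joint ranges: [-2.86, 2.86], [-0.3, 2.09], [-1.38, 1.24], [0.06, 2.45], [-1.56, 4.7], [0.09, 2.05], [-2.69, 2.69]. Speed limits (rad/s): [2.57, 2.57, 3.14, 3.14, 3.14, 3.14, 3.14].

### API

Orientations are given as a rotation vector (axis times angle).
In Python, from bench import ctrl gives the robot as it stands. The module is installed in compiled form; this text tells all that it offers.
- The arm moves only by the shell command python3 -m handwheel 'ROWS' [OPENING] [FORCE]. ROWS is JSON, a list of rows, each an object of numbers: "x", "y", "z": the shift along the tool's x, y, z in m; "wx", "wy", "wz": the turn, a rotation vector about the tool's x, y, z in degrees. A call has 1 to 10 rows; each row is the pose to reach, as a shift and turn from the pose commanded when the call began, along the tool's axes at that moment; what a row does not reach only later rows make up. A row lasts 1/12 s, in which the tool goes at most 41.7 mm and 7.16 degrees, less where a joint would pass 70% of its speed; a pose out of reach is approached as far as the arm can. A call with a gripper value outside its range is refused whole. OPENING is the finger opening in m, from 0 to 0.087, set as the call begins (- or left out, the last holds). The fingers move at their own pace and stop on an object; FORCE is the grip in N (left out, the last holds). Time passes only in rows, so rows that repeat a pose let the fingers close. It gives the time, the measured TCP pose, the force, the opening and the grip force at its end, in the units of the state.
- ctrl.get_state(): the state, without advancing time (a new reading comes with each control period).
- ctrl.get_image(name): name is "scene" or "top" or "wrist"; returns a dict with "image" (420x560x3 uint8, red, green, blue), "K" (3x3 intrinsics, pixels), "k1" (the pictures are not rectified: a ray, as slopes to the right and down, at radius r is drawn at 1 + k1 r^2 times it, then the intrinsics apply), "world_to_cam" (4x4, takes a point from world to camera coordinates); the wrist camera has in their place "hand_eye" (4x4, takes a point from camera to tool coordinates, whose origin is the TCP and whose axes are the flange's). Camera axes: x right, y down, z forward; pixel columns grow to the right and rows downward; lengths in m; the calibration is good to about 2 mm. A picture is of the moment at which its call begins: read the wrist's pose just before it. There is no depth.
- ctrl.close_job(): hands the job in; it is judged then, once.
The state is a dict: "time": time; "joint_positions": joint angles; "qd": joint speeds; "joint_torque": joint torques, N m; "position": TCP position; "tool_rot": TCP orientation; "ft_force": force on the tool from outside, world axes, zero at the start; "torque": the same for the moment, N m; "grip_width": opening from 0.0 (shut) to 1.0 (fully open); "grip_force": force on a finger pad.
Only numpy, scipy, OpenCV 4.12 (cv2) and the standard library are available. Lean on these libraries where they do the work, as an engineer would, in place of code of your own. Each camera call takes 0.05 s, during which the arm holds its last target. There are 200 camera calls.

### The job

The boxed unit is loaded in the indexing fixture, which is pinned at its load station. Draw the spring pin by its knob, swing the plate counter-clockwise (seen from above) and let the pin drop fully home into the next hole of the index ring, so that the fixture is locked there. Feel for the hole without forcing the pin or leaning hard on it, keep the unit seated in its nest, leave everything else on the bench alone, and finish clear of the fixture.

Things in the scene. Friction and masses are not known exactly. Their poses are not given: they have to be found in the camera images.
- stand: Indexing fixture screwed to the bench: round grey base, diameter 252 mm, 14 mm high; on it a flat steel index ring (outer diameter 228 mm, top face 24 mm above the bench) and above the ring an aluminium swivel plate that carries a grey box. Origin: centre of the underside, on the vertical swivel axis; z up; -x points from the axis to the load bush.
- load_hole (a point): Mouth of the load bush, 24 mm above the bench and 100 mm from the axis, where the pin starts: a steel bush with a 10 mm hole, in a wide window of the ring. The pin would fall into the window too; the window ends at most 0.61 rad counter-clockwise of this hole. From there on the ring's face is solid up to the next hole.
- ring_top (a point): Point on the axis, level with the ring's top face. Holes of 10 mm lie in the ring on a circle of 100 mm radius about it. The ring is clamped at an angle set anew for each job and not measured: its next hole lies somewhere from 0.80 to 1.30 rad (45 to 75 degrees) counter-clockwise of the load hole, so feel for it. The hole after that is at 1.84 rad or more.
- swivel (a joint): Angle of the swivel plate about the stand's axis, rad; 0 with the pin at the load bush, growing counter-clockwise seen from above; range -1.2 to 2.3. The knob stands 100 mm from the axis, in the direction of the stand's -x turned by this angle. It takes 1 to 2 N of push at the knob, 2 to 5 N with the pin pressing on the ring, and stays where it is left.
- plunger (a joint): Lift of the spring pin, m: 0 fully home in a hole (8 mm deep), about 0.007 with its tip on the ring's face, 0.013 at its upper stop. Pin 8 mm in diameter, round nose. The spring pushes it down with about 7 N when home, 11 N fully up. Drawn over 8 mm the plate swings freely; let go, it falls by its spring. Over 30 N on it harms the pin.
- pull_knob: Black round knob of the pin, on a lug of the swivel plate: diameter 26 mm, 20 mm high, axis vertical, free to spin; origin at its middle, 69 mm above the bench when the pin is home. Below it a steel housing (diameter 21 mm, nut 27 mm up to 45 mm above the bench; lug's top at 40 mm). Free to both sides along the circle; about 33 mm free between knob and box.
- boxed_unit: Grey cardboard box 103 x 119 x 43 mm, loose in a nest of four low corner angles on the swivel plate. Origin: centre of its underside, z up.
- nest (a point): Centre of the nest's floor on the swivel plate, on the swivel's axis, 42 mm above the bench.
- hex_key: Hex key with a handle, 33 x 94 x 12 mm, lying on the bench: a bystander. Origin: centre of its underside.
- marker_red: Felt marker, 14 x 131 x 14 mm, lying on the bench: a bystander. Origin: centre of its underside.
- tape_roll: Brown packing tape roll, 104 mm in diameter, 48 mm high, lying flat: a bystander. Origin: centre of its underside.

How it is judged:
By the outcome, as a careful person would: the job done as asked, in the order asked, and still so for the second after the job is handed in, with the robot touching nothing.
It also fails if it takes over 45 s, if anything falls off the work surface, if the arm or the gripper's body presses on something with over 40 N, if the wrist force passes 120 N, or if a joint passes its speed limit or range.

## Working session

There is one attempt and no reset: what is moved stays moved. The work goes in short steps, Python scripts to look and compute and a shell command to move; the robot and the scene stay as the last step left them, time stands still between calls to the robot, and variables do not carry over. Pictures are saved under pics/ and viewed, at most 10 in all, crops included, and the job is handed in when it is done.

```bash
mkdir -p pics
cat > h.py <<'E'
from bench import ctrl
import cv2,numpy as np
from scipy.spatial.transform import Rotation as R
def snap(n,f):
    d=ctrl.get_image(n); cv2.imwrite('pics/'+f,d['image'][:,:,::-1]); np.save('pics/'+n,{k:v for k,v in d.items()},allow_pickle=True); return d
def load(n): return np.load('pics/'+n+'.npy',allow_pickle=True).item()
def ray(d,u,v):
    K=np.array(d['K']); p=cv2.undistortPoints(np.array([[[u,v]]],float),K,np.array([d['k1'],0,0,0.]))[0,0]
    T=np.linalg.inv(d['world_to_cam']); return T[:3,3],T[:3,:3]@np.array([p[0],p[1],1])
def at(d,u,v,z):
    o,r=ray(d,u,v); return o+r*(z-o[2])/r[2]
def proj(d,P):
    T=np.array(d['world_to_cam']); 
    return cv2.projectPoints(np.array(P,float).reshape(-1,3),cv2.Rodrigues(T[:3,:3])[0],T[:3,3],np.array(d['K']),np.array([d['k1'],0,0,0.]))[0][:,0]
E
python3 - <<'E'
from h import *
for n in('scene','top'): 
    d=snap(n,n+'1.png')
s=ctrl.get_state(); print({k:np.round(v,4) for k,v in s.items()})
E
```

```text
{'time': np.float64(0.1), 'joint_positions': array([-1.2999,  0.3218, -0.0701,  1.4516,  0.0226,  1.3708, -0.0569]), 'qd': array([-0.0004, -0.0003, -0.0014, -0.005 ,  0.0011, -0.0012, -0.0004]), 'joint_torque': array([-3.0000e-04, -4.9257e+01, -4.0590e-01, -3.1340e+01, -6.4100e-02,
        3.9400e-02,  1.0000e-04]), 'position': array([0.165 , 0.6282, 0.2216]), 'tool_rot': array([-4.0220e-01, -3.1156e+00,  2.7000e-03]), 'ft_force': array([0.3528, 0.4098, 0.5823]), 'torque': array([0.0048, 0.0146, 0.0275]), 'grip_force': np.float64(0.0), 'grip_width': np.float64(1.0002)}
```

View pics/top1.png

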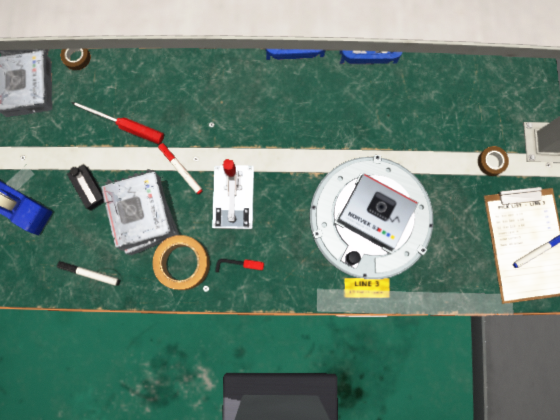

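View pics/scene1.png

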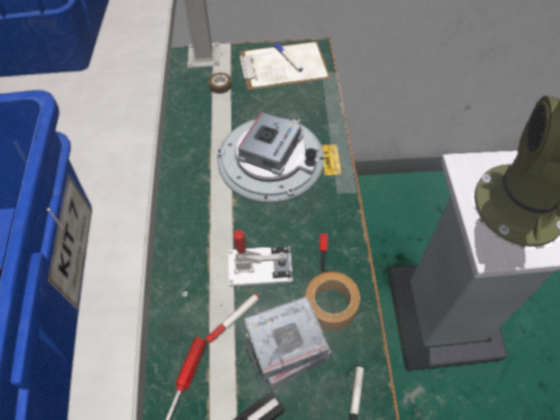

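The top view shows the fixture with its base centre near (372,216) and the knob near (352,258). The scene view has the knob near (311,156). Next I'll measure both in an enlarged crop.

Run:
```python
from h import *
d=load('top')
for z,u,v in((0.014,372,216),(.079,352,258),(0,280,400),(0,180,260)): print(at(d,u,v,z).round(4))
s=load('scene'); print(at(s,311,154,.079))
im=d['image'][140:290,300:445,::-1]; cv2.imwrite('pics/c1.png',cv2.resize(im,None,fx=4,fy=4,interpolation=cv2.INTER_CUBIC))
im=s['image'][105:205,210:350,::-1]; cv2.imwrite('pics/c2.png',cv2.resize(im,None,fx=5,fy=5,interpolation=cv2.INTER_CUBIC))
```

```text
[ 0.5668 -0.1696  0.014 ]
[ 0.4765 -0.1184  0.079 ]
[0.2053 0.0115 0.    ]
[0.4747 0.2148 0.    ]
[ 0.48051773 -0.11547767  0.079     ]
```

View pics/c1.png

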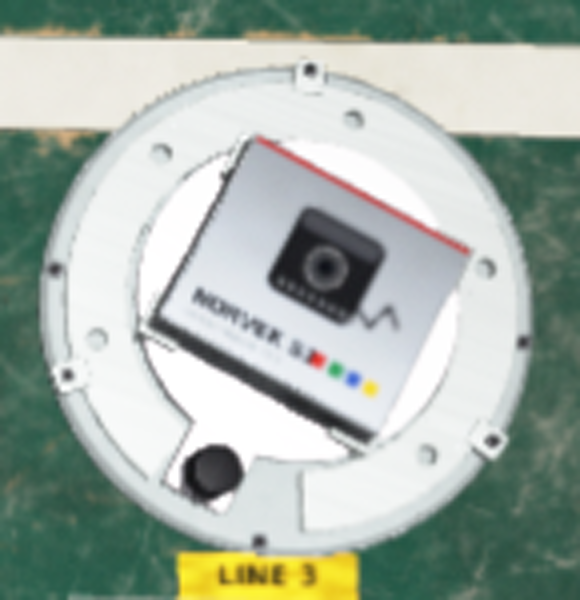

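View pics/c2.png

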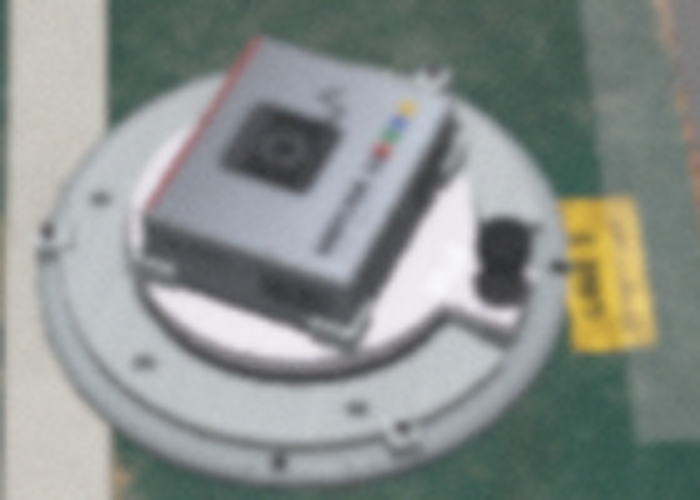

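The crop shows the knob top at (213,471) and ring holes at (428,455), (485,268), (354,119), (162,153) and (97,339). Seen from above, counter-clockwise from the knob goes to the right, so the next hole is (428,455).

Run:
```python
from h import *
from scipy.optimize import least_squares
d=load('top')
H=np.array([at(d,300+u/4-.4,140+v/4-.4,.024)[:2] for u,v in((428,455),(485,268),(354,119),(162,153),(97,339))])
f=least_squares(lambda c:np.hypot(*(H-c[:2]).T)-.1,[.57,-.17]); c=f.x; print('c',c,f.fun)
rim=[at(d,300+u/4-.4,140+v/4-.4,.014)[:2] for u,v in((40,310),(532,310),(286,67),(290,553))]
f=least_squares(lambda c:np.hypot(*(np.array(rim)-c[:2]).T)-.126,[.57,-.17]); print('rim',f.x,f.fun)
k=at(d,300+213/4-.4,140+470/4-.4,.079)[:2]; print('knob',k, np.hypot(*(k-c)))
s=load('scene'); k2=at(s,210+503/5-.4,105+241/5-.4,.079)[:2]; print('knob scene',k2)
H2=np.array([at(s,210+u/5-.4,105+v/5-.4,.024)[:2] for u,v in((100,198),(146,362),(357,408))])
f=least_squares(lambda c:np.hypot(*(H2-c[:2]).T)-.1,[.57,-.17]); print('c scene',f.x,f.fun)
a=np.arctan2(*(k-c)[::-1]); b=np.arctan2(*(H-c).T[::-1]); print(np.rad2deg(a), np.rad2deg((b-a)%6.283),(b-a)%6.283)
print(np.array(R.from_rotvec(ctrl.get_state()['tool_rot']).as_matrix()).round(3))
```

```text
c [ 0.56663693 -0.16959434] [ 0.00025768 -0.00031913  0.00051112 -0.00025158  0.00019244]
rim [ 0.56702847 -0.16874413] [-0.00089022 -0.00088024 -0.00197569 -0.0019401 ]
knob [ 0.47817308 -0.12003012] 0.10140248741330526
knob scene [ 0.48193413 -0.11896932]
c scene [ 0.56854363 -0.17148747] [ 0.00025188 -0.00025482  0.00025405]
150.73911181145618 [ 70.39078511 130.18370813 190.00689387 249.97467801 310.43117625] [1.22855096 2.27213434 3.3162459  4.36288118 5.41804613]
[[-0.967  0.254 -0.   ]
 [ 0.254  0.967 -0.002]
 [-0.    -0.002 -1.   ]]
```

```bash
cat > go.py <<'E'
import sys
from h import *
# usage: go.py x y z yaw_of_tool_y_deg
C=np.array([.5675,-.1705])
def rel(x,y,z,yaw):
    s=ctrl.get_state(); M=R.from_rotvec(s['tool_rot']).as_matrix()
    d=M.T@(np.array([x,y,z])-s['position'])*1000
    a=np.deg2rad(yaw); T=np.c_[[np.sin(a),-np.cos(a),0],[np.cos(a),np.sin(a),0],[0,0,-1]]
    w=R.from_matrix(M.T@T).as_rotvec(degrees=True)
    print('t',round(float(s['time']),2),'pos',s['position'].round(4),'yaw',np.rad2deg(np.arctan2(M[1,1],M[0,1])).round(1),'F',s['ft_force'].round(1),'g',round(float(s['grip_width'])*87,1),round(float(s['grip_force']),1),'j7',s['joint_positions'][6].round(2))
    print('shift mm',d.round(1),'turn',w.round(1))
if __name__=='__main__': rel(*map(float,sys.argv[1:]))
E
python3 go.py .45 .30 .22 0
```

```text
Traceback (most recent call last):
  File "go.py", line 12, in <module>
    if __name__=='__main__': rel(*map(float,sys.argv[1:]))
                             ~~~^^^^^^^^^^^^^^^^^^^^^^^^^^
  File "go.py", line 9, in rel
    w=R.from_matrix(M.T@T).as_rotvec(degrees=True)
      ~~~~~~~~~~~~~^^^^^^^
  File "scipy/spatial/transform/_rotation.pyx", line 1143, in scipy.spatial.transform._rotation.Rotation.from_matrix
ValueError: Non-positive determinant (left-handed or null coordinate frame) in rotation matrix 0: [[-2.53944923e-01 -9.67218677e-01  8.68683241e-05]
 [-9.67217190e-01  2.53944689e-01  1.73268451e-03]
 [ 1.69794457e-03 -3.55985899e-04  9.99998495e-01]].
```

```bash
sed -i 's/\[np.sin(a),-np.cos(a),0\]/[-np.sin(a),np.cos(a),0]/' go.py; python3 go.py .45 .30 .20 5
```

```text
t 0.1 pos [0.165  0.6282 0.2216] yaw 75.3 F [0.4 0.4 0.6] g 87.0 0.0 j7 -0.06
shift mm [-359. -245.   22.] turn [-0.1  0.1 70.3]
```

```bash
python3 -m handwheel '[{"x":-0.359,"y":-0.245,"z":0.02,"wz":70},{"x":-0.359,"y":-0.245,"z":0.02,"wz":70},{"x":-0.359,"y":-0.245,"z":0.02,"wz":70},{"x":-0.359,"y":-0.245,"z":0.02,"wz":70},{"x":-0.359,"y":-0.245,"z":0.02,"wz":70},{"x":-0.359,"y":-0.245,"z":0.02,"wz":70},{"x":-0.359,"y":-0.245,"z":0.02,"wz":70},{"x":-0.359,"y":-0.245,"z":0.02,"wz":70},{"x":-0.359,"y":-0.245,"z":0.02,"wz":70},{"x":-0.359,"y":-0.245,"z":0.02,"wz":70}]' 0.06; python3 go.py .4803 -.05 .18 -60
```

```text
t 0.1 pos [0.165  0.6282 0.2216] yaw 75.3 F [0.4 0.4 0.6] g 87.0 0.0 j7 -0.06
shift mm [-477.2 -575.8   42.6] turn [-0.000e+00  1.000e-01  1.353e+02]invalid input at $[0]: expected keys x, y, z, wx, wy, wz
```

```bash
python3 -m handwheel '[{"x":-0.359,"y":-0.245,"z":0.02,"wx":0,"wy":0,"wz":70},{"x":-0.359,"y":-0.245,"z":0.02,"wx":0,"wy":0,"wz":70},{"x":-0.359,"y":-0.245,"z":0.02,"wx":0,"wy":0,"wz":70},{"x":-0.359,"y":-0.245,"z":0.02,"wx":0,"wy":0,"wz":70},{"x":-0.359,"y":-0.245,"z":0.02,"wx":0,"wy":0,"wz":70},{"x":-0.359,"y":-0.245,"z":0.02,"wx":0,"wy":0,"wz":70},{"x":-0.359,"y":-0.245,"z":0.02,"wx":0,"wy":0,"wz":70},{"x":-0.359,"y":-0.245,"z":0.02,"wx":0,"wy":0,"wz":70},{"x":-0.359,"y":-0.245,"z":0.02,"wx":0,"wy":0,"wz":70},{"x":-0.359,"y":-0.245,"z":0.02,"wx":0,"wy":0,"wz":70}]' 0.06; python3 go.py .4803 -.05 .18 -60
```

```text
time: 0.93
position: [0.4388, 0.3125, 0.2031]
tool_rot: [-2.123, -2.315, 0.0]
ft_force: [1.8, 0.0, 0.3]
grip_width: 0.691
grip_force: 0.0
t 0.93 pos [0.4388 0.3125 0.2031] yaw 4.9 F [1.8 0.  0.3] g 60.1 0.0 j7 -0.56
shift mm [-364.8   10.1   23.1] turn [-0.   0.  64.9]
```

```bash
python3 -m handwheel '[{"x":-0.354,"y":0,"z":0.023,"wx":0,"wy":0,"wz":70},{"x":-0.354,"y":0,"z":0.023,"wx":0,"wy":0,"wz":70},{"x":-0.354,"y":0,"z":0.023,"wx":0,"wy":0,"wz":70},{"x":-0.354,"y":0,"z":0.023,"wx":0,"wy":0,"wz":70},{"x":-0.354,"y":0,"z":0.023,"wx":0,"wy":0,"wz":70},{"x":-0.354,"y":0,"z":0.023,"wx":0,"wy":0,"wz":70},{"x":-0.354,"y":0,"z":0.023,"wx":0,"wy":0,"wz":70},{"x":-0.354,"y":0,"z":0.023,"wx":0,"wy":0,"wz":70},{"x":-0.354,"y":0,"z":0.023,"wx":0,"wy":0,"wz":70},{"x":-0.354,"y":0,"z":0.023,"wx":0,"wy":0,"wz":70}]'; python3 go.py .4803 -.1216 .12 -119.3
```

```text
time: 1.77
position: [0.4701, -0.0446, 0.1802]
tool_rot: [3.069, 0.664, -0.001]
ft_force: [-0.4, 0.2, -0.1]
grip_width: 0.691
grip_force: 0.0
t 1.77 pos [ 0.4701 -0.0446  0.1802] yaw -65.6 F [-0.4  0.2 -0.1] g 60.1 0.0 j7 -1.14
shift mm [-22.5  74.3  60.3] turn [ 0.1  0.  53.7]
```

```bash
python3 -m handwheel '[{"x":-0.022,"y":0.074,"z":0.02,"wx":0,"wy":0,"wz":53.5},{"x":-0.022,"y":0.074,"z":0.02,"wx":0,"wy":0,"wz":53.5},{"x":-0.022,"y":0.074,"z":0.02,"wx":0,"wy":0,"wz":53.5},{"x":-0.022,"y":0.074,"z":0.02,"wx":0,"wy":0,"wz":53.5},{"x":-0.022,"y":0.074,"z":0.02,"wx":0,"wy":0,"wz":53.5},{"x":-0.022,"y":0.074,"z":0.02,"wx":0,"wy":0,"wz":53.5},{"x":-0.022,"y":0.074,"z":0.02,"wx":0,"wy":0,"wz":53.5},{"x":-0.022,"y":0.074,"z":0.02,"wx":0,"wy":0,"wz":53.5},{"x":-0.022,"y":0.074,"z":0.02,"wx":0,"wy":0,"wz":53.5},{"x":-0.022,"y":0.074,"z":0.02,"wx":0,"wy":0,"wz":53.5}]'; python3 go.py .4803 -.1216 .053 -119.3
python3 - <<'E'
from h import *
s=ctrl.get_state(); d=snap('wrist','w1.png'); print(d['hand_eye'])
T=np.eye(4);T[:3,:3]=R.from_rotvec(s['tool_rot']).as_matrix();T[:3,3]=s['position']
d['world_to_cam']=np.linalg.inv(T@np.array(d['hand_eye'])); np.save('pics/wrist',d,allow_pickle=True)
print(proj(d,[[.4803,-.1216,.079]]))
E
```

```text
time: 2.6
position: [0.4822, -0.1143, 0.1602]
tool_rot: [-3.048, 0.763, 0.001]
ft_force: [0.3, 0.4, -0.5]
grip_width: 0.69
grip_force: 0.0
t 2.6 pos [ 0.4822 -0.1143  0.1602] yaw -118.1 F [ 0.3  0.4 -0.5] g 60.1 0.0 j7 -1.86
shift mm [  1.9   7.3 107.2] turn [0.  0.  1.2]
[[ 6.52890833e-05 -9.70373542e-01 -2.41609572e-01  6.50435518e-02]
 [ 9.99999654e-01  2.63589135e-04 -7.88424317e-04  9.46419666e-04]
 [ 8.28751755e-04 -2.41609437e-01  9.70373224e-01 -1.63967061e-01]
 [ 0.00000000e+00  0.00000000e+00  0.00000000e+00  1.00000000e+00]]
[[284.24910925 214.17847015]]
```

View pics/w1.png

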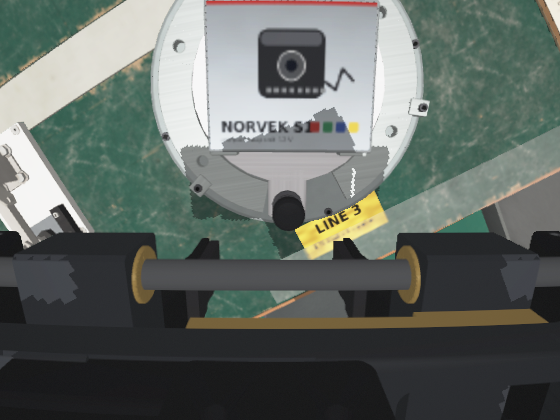

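The wrist view shows the knob top at (289,208), slightly off my prediction of (284,214). The next hole is at (391,131), and the other visible holes are at (202,161) and (180,46).

```bash
python3 - <<'E'
from h import *
from scipy.optimize import least_squares
d=load('wrist'); k=at(d,288.5,208,.079)[:2]
H=np.array([at(d,u,v,.024)[:2] for u,v in((391,131),(382,12),(180,46),(202,161))])
f=least_squares(lambda c:np.hypot(*(H-c).T)-.1,[.57,-.17]);c=f.x
a=np.arctan2(*(k-c)[::-1]); b=np.arctan2(*(H-c).T[::-1])
print(k,c,f.fun,np.hypot(*(k-c)),np.rad2deg(a),np.rad2deg(b-a)%360)
E
python3 go.py .4805 -.1235 .12 -119.3
```

```text
[ 0.48311608 -0.12679038] [ 0.56608867 -0.17238816] [-0.00011298  0.00108865 -0.00010754  0.00108663] 0.09467633394749782 151.20890693809838 [ 69.44981866 129.29801593 249.88496314 309.56809284]
t 2.65 pos [ 0.4822 -0.1143  0.1602] yaw -118.1 F [-0.  -0.1 -0.8] g 60.0 0.0 j7 -1.86
shift mm [ 2.9  8.9 40.2] turn [0.  0.  1.2]
```

```bash
python3 -m handwheel '[{"x":0.003,"y":0.0085,"z":0.03,"wx":0,"wy":0,"wz":1},{"x":0.003,"y":0.0085,"z":0.06,"wx":0,"wy":0,"wz":1},{"x":0.003,"y":0.0085,"z":0.085,"wx":0,"wy":0,"wz":1},{"x":0.003,"y":0.0085,"z":0.1,"wx":0,"wy":0,"wz":1},{"x":0.003,"y":0.0085,"z":0.106,"wx":0,"wy":0,"wz":1},{"x":0.003,"y":0.0085,"z":0.106,"wx":0,"wy":0,"wz":1},{"x":0.003,"y":0.0085,"z":0.106,"wx":0,"wy":0,"wz":1},{"x":0.003,"y":0.0085,"z":0.106,"wx":0,"wy":0,"wz":1}]'; python3 go.py .4805 -.123 .053 -119.3
```

```text
time: 3.32
position: [0.4822, -0.1234, 0.0556]
tool_rot: [-3.04, 0.791, -0.004]
ft_force: [0.2, -1.3, 0.6]
grip_width: 0.685
grip_force: 0.0
t 3.32 pos [ 0.4822 -0.1234  0.0556] yaw -119.2 F [ 0.2 -1.3  0.6] g 59.6 0.0 j7 -1.75
shift mm [-1.7  0.5  2.6] turn [-0.1 -0.1  0.1]
```

```bash
python3 -m handwheel '[{"x":-0.001,"y":0,"z":0.003,"wx":0,"wy":0,"wz":0},{"x":-0.001,"y":0,"z":0.003,"wx":0,"wy":0,"wz":0},{"x":-0.001,"y":0,"z":0.003,"wx":0,"wy":0,"wz":0},{"x":-0.001,"y":0,"z":0.003,"wx":0,"wy":0,"wz":0},{"x":-0.001,"y":0,"z":0.003,"wx":0,"wy":0,"wz":0},{"x":-0.001,"y":0,"z":0.003,"wx":0,"wy":0,"wz":0},{"x":-0.001,"y":0,"z":0.003,"wx":0,"wy":0,"wz":0},{"x":-0.001,"y":0,"z":0.003,"wx":0,"wy":0,"wz":0},{"x":-0.001,"y":0,"z":0.003,"wx":0,"wy":0,"wz":0},{"x":-0.001,"y":0,"z":0.003,"wx":0,"wy":0,"wz":0}]' 0.02 3; python3 go.py .4805 -.123 .053 -119.3
```

```text
time: 4.15
position: [0.4801, -0.1229, 0.0515]
tool_rot: [3.04, -0.792, 0.0]
ft_force: [-0.7, -1.2, 2.3]
grip_width: 0.299
grip_force: 3.0
t 4.15 pos [ 0.4801 -0.1229  0.0515] yaw -119.2 F [-0.7 -1.2  2.3] g 26.0 3.0 j7 -1.75
shift mm [ 0.4 -0.1 -1.5] turn [ 0.  -0.   0.1]
```

```bash
python3 -m handwheel '[{"x":0,"y":0,"z":0,"wx":0,"wy":0,"wz":0},{"x":0,"y":0,"z":0,"wx":0,"wy":0,"wz":0},{"x":0,"y":0,"z":0,"wx":0,"wy":0,"wz":0},{"x":0,"y":0,"z":-0.004,"wx":0,"wy":0,"wz":0},{"x":0,"y":0,"z":-0.008,"wx":0,"wy":0,"wz":0},{"x":0,"y":0,"z":-0.011,"wx":0,"wy":0,"wz":0},{"x":0,"y":0,"z":-0.011,"wx":0,"wy":0,"wz":0},{"x":0,"y":0,"z":-0.011,"wx":0,"wy":0,"wz":0},{"x":0,"y":0,"z":-0.011,"wx":0,"wy":0,"wz":0}]' 0.02 35; python3 go.py .4805 -.123 .053 -119.3
```

```text
time: 4.9
position: [0.4799, -0.1229, 0.0621]
tool_rot: [3.04, -0.792, -0.0]
ft_force: [2.4, -1.9, -11.1]
grip_width: 0.286
grip_force: 35.0
t 4.9 pos [ 0.4799 -0.1229  0.0621] yaw -119.2 F [  2.4  -1.9 -11.1] g 24.9 35.0 j7 -1.76
shift mm [ 0.6 -0.2  9.1] turn [0.  0.  0.1]
```

```bash
python3 -m handwheel '[{"x":0.0005,"y":0.0105,"z":0,"wx":0,"wy":0,"wz":-6},{"x":0.0022,"y":0.0208,"z":0,"wx":0,"wy":0,"wz":-12},{"x":0.0049,"y":0.0309,"z":0,"wx":0,"wy":0,"wz":-18},{"x":0.0086,"y":0.0407,"z":0,"wx":0,"wy":0,"wz":-24},{"x":0.0134,"y":0.05,"z":0,"wx":0,"wy":0,"wz":-30},{"x":0.0191,"y":0.0588,"z":0,"wx":0,"wy":0,"wz":-36},{"x":0.0257,"y":0.0669,"z":0,"wx":0,"wy":0,"wz":-42},{"x":0.0331,"y":0.0743,"z":0,"wx":0,"wy":0,"wz":-48},{"x":0.0412,"y":0.0809,"z":0,"wx":0,"wy":0,"wz":-54},{"x":0.0412,"y":0.0809,"z":0,"wx":0,"wy":0,"wz":-54}]'; python3 go.py .4805 -.123 .053 -65.3
```

```text
time: 5.73
position: [0.4769, -0.2136, 0.0619]
tool_rot: [-3.067, -0.677, 0.0]
ft_force: [3.9, 0.5, -11.1]
grip_width: 0.285
grip_force: 35.0
t 5.73 pos [ 0.4769 -0.2136  0.0619] yaw -65.1 F [  3.9   0.5 -11.1] g 24.8 35.0 j7 -0.62
shift mm [ 41.4 -80.7   9. ] turn [-0.  -0.   0.2]
```

```bash
python3 -m handwheel '[{"x":0,"y":0,"z":0.0015,"wx":0,"wy":0,"wz":0},{"x":0,"y":0,"z":0.0032,"wx":0,"wy":0,"wz":0},{"x":0,"y":0,"z":0.0032,"wx":0,"wy":0,"wz":0},{"x":0,"y":0,"z":0.0032,"wx":0,"wy":0,"wz":0}]'; python3 -m handwheel '[{"x":0,"y":0,"z":0,"wx":0,"wy":0,"wz":0},{"x":0,"y":0,"z":0,"wx":0,"wy":0,"wz":0},{"x":0,"y":0,"z":0,"wx":0,"wy":0,"wz":0},{"x":0,"y":0,"z":0.003,"wx":0,"wy":0,"wz":0},{"x":0,"y":0,"z":0.006,"wx":0,"wy":0,"wz":0},{"x":0,"y":0,"z":0.006,"wx":0,"wy":0,"wz":0}]' 0.03 5
```

```text
time: 6.07
position: [0.4766, -0.2128, 0.0593]
tool_rot: [-3.068, -0.674, -0.0]
ft_force: [2.4, 0.2, -7.5]
grip_width: 0.287
grip_force: 35.0
time: 6.57
position: [0.4762, -0.2134, 0.0527]
tool_rot: [-3.068, -0.674, 0.001]
ft_force: [-0.1, -0.0, -1.0]
grip_width: 0.346
grip_force: 0.0
```

```bash
python3 -m handwheel '[{"x":0,"y":0.0017,"z":0,"wx":0,"wy":0,"wz":-1},{"x":0.0001,"y":0.0035,"z":0,"wx":0,"wy":0,"wz":-2},{"x":0.0001,"y":0.0052,"z":0,"wx":0,"wy":0,"wz":-3},{"x":0.0002,"y":0.007,"z":0,"wx":0,"wy":0,"wz":-4},{"x":0.0004,"y":0.0087,"z":0,"wx":0,"wy":0,"wz":-5},{"x":0.0005,"y":0.0105,"z":0,"wx":0,"wy":0,"wz":-6},{"x":0.0007,"y":0.0122,"z":0,"wx":0,"wy":0,"wz":-7},{"x":0.001,"y":0.0139,"z":0,"wx":0,"wy":0,"wz":-8},{"x":0.0012,"y":0.0156,"z":0,"wx":0,"wy":0,"wz":-9},{"x":0.0015,"y":0.0174,"z":0,"wx":0,"wy":0,"wz":-10}]'; python3 go.py .4805 -.123 .053 -55.3
```

```text
time: 7.4
position: [0.4849, -0.2281, 0.0532]
tool_rot: [-2.995, -0.941, 0.001]
ft_force: [-4.2, 6.4, 6.2]
grip_width: 0.345
grip_force: 3.5
t 7.4 pos [ 0.4849 -0.2281  0.0532] yaw -55.1 F [-4.2  6.4  6.2] g 30.0 3.5 j7 -0.41
shift mm [ 56.5 -88.7   0.4] turn [-0.1  0.   0.2]
```

```bash
python3 -m handwheel '[{"x":0,"y":0,"z":0,"wx":0,"wy":0,"wz":0},{"x":0,"y":0,"z":0,"wx":0,"wy":0,"wz":0}]'
python3 - <<'E'
from h import *
s=ctrl.get_state(); d=snap('wrist','w2.png'); d=snap('scene','s2.png')
im=d['image'][105:205,210:350,::-1]; cv2.imwrite('pics/c3.png',cv2.resize(im,None,fx=5,fy=5,interpolation=cv2.INTER_CUBIC))
E
```

```text
time: 7.57
position: [0.4857, -0.2293, 0.0535]
tool_rot: [2.997, 0.939, 0.001]
ft_force: [-1.0, 1.0, 0.4]
grip_width: 0.347
grip_force: 0.8
```

View pics/c3.png

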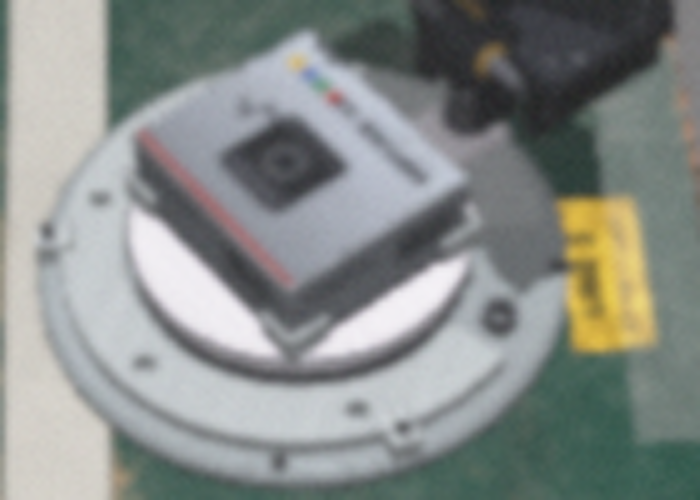

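View pics/w2.png

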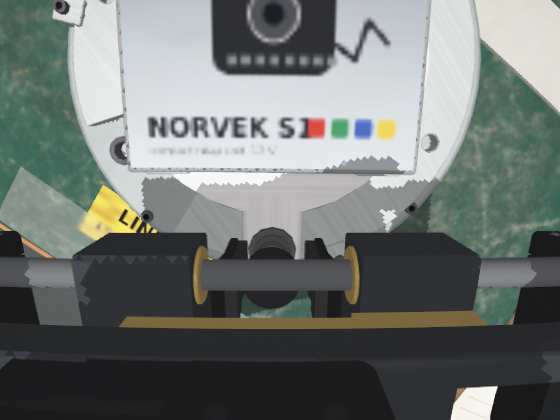

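The scene crop shows the box still seated and the load bush exposed at (500,317). The wrist view shows the knob at about (272,265) between the loosely opened fingers. I'll keep feeling along the arc in smaller steps.

```bash
python3 -m handwheel '[{"x":0,"y":0.0009,"z":0,"wx":0,"wy":0,"wz":-0.5},{"x":0,"y":0.0017,"z":0,"wx":0,"wy":0,"wz":-1},{"x":0,"y":0.0026,"z":0,"wx":0,"wy":0,"wz":-1.5},{"x":0.0001,"y":0.0035,"z":0,"wx":0,"wy":0,"wz":-2},{"x":0.0001,"y":0.0044,"z":0,"wx":0,"wy":0,"wz":-2.5},{"x":0.0001,"y":0.0052,"z":0,"wx":0,"wy":0,"wz":-3},{"x":0.0002,"y":0.0061,"z":0,"wx":0,"wy":0,"wz":-3.5},{"x":0.0002,"y":0.007,"z":0,"wx":0,"wy":0,"wz":-4}]'; python3 go.py .4805 -.123 .053 -51.3
```

```text
time: 8.33
position: [0.4889, -0.2339, 0.0527]
tool_rot: [-2.962, -1.044, 0.001]
ft_force: [0.1, 1.5, -1.5]
grip_width: 0.345
grip_force: 0.6
t 8.33 pos [ 0.4889 -0.2339  0.0527] yaw -51.2 F [ 0.1  1.5 -1.5] g 30.0 0.6 j7 -0.33
shift mm [ 63.  -91.7  -0.2] turn [-0.1  0.   0.1]
```

```bash
python3 -m handwheel '[{"x":0,"y":0.0007,"z":0,"wx":0,"wy":0,"wz":-0.4},{"x":0,"y":0.0014,"z":0,"wx":0,"wy":0,"wz":-0.8},{"x":0,"y":0.0021,"z":0,"wx":0,"wy":0,"wz":-1.2},{"x":0,"y":0.0028,"z":0,"wx":0,"wy":0,"wz":-1.6}]';  python3 -m handwheel '[{"x":0,"y":0.0007,"z":0,"wx":0,"wy":0,"wz":-0.4},{"x":0,"y":0.0014,"z":0,"wx":0,"wy":0,"wz":-0.8}]'; python3 go.py .4805 -.123 .053 -50
```

```text
time: 8.67
position: [0.4917, -0.2372, 0.0535]
tool_rot: [2.947, 1.085, 0.001]
ft_force: [-0.4, 0.3, 0.9]
grip_width: 0.344
grip_force: 0.0
time: 8.83
position: [0.4922, -0.2376, 0.0533]
tool_rot: [-2.94, -1.106, -0.0]
ft_force: [-0.9, 1.0, 0.7]
grip_width: 0.348
grip_force: 0.6
t 8.83 pos [ 0.4922 -0.2376  0.0533] yaw -48.8 F [-0.9  1.   0.7] g 30.2 0.6 j7 -0.28
shift mm [ 66.7 -93.9   0.3] turn [-0.  -0.   1.2]
```

```bash
R2='x'; python3 -m handwheel '[{"x":0,"y":0.0006,"z":0,"wx":0,"wy":0,"wz":-0.3},{"x":0,"y":0.0012,"z":0,"wx":0,"wy":0,"wz":-0.7}]' | egrep 'pos|ft|grip_f'; python3 -m handwheel '[{"x":0,"y":0.0006,"z":0,"wx":0,"wy":0,"wz":-0.3},{"x":0,"y":0.0012,"z":0,"wx":0,"wy":0,"wz":-0.7}]' | egrep 'pos|ft|grip_f'; python3 go.py .4805 -.123 .053 -50
```

```text
position: [0.4928, -0.2383, 0.0532]
ft_force: [-0.8, 1.0, 1.0]
grip_force: 0.6
position: [0.4937, -0.2392, 0.0532]
ft_force: [-1.6, 1.3, 1.4]
grip_force: 1.0
t 9.17 pos [ 0.4937 -0.2392  0.0532] yaw -47.4 F [-1.6  1.3  1.4] g 30.1 1.0 j7 -0.26
shift mm [ 69.  -94.4   0.2] turn [-0.  -0.   2.6]
```

```bash
python3 -m handwheel '[{"x":0,"y":0.0006,"z":0,"wx":0,"wy":0,"wz":-0.3},{"x":0,"y":0.0012,"z":0,"wx":0,"wy":0,"wz":-0.7}]' | egrep 'pos|ft|grip_f'; python3 go.py .4805 -.123 .053 -50
python3 - <<'E'
from h import *
s=ctrl.get_state(); d=snap('wrist','w3.png')
T=np.eye(4);T[:3,:3]=R.from_rotvec(s['tool_rot']).as_matrix();T[:3,3]=s['position']
d['world_to_cam']=np.linalg.inv(T@np.array(d['hand_eye'])); np.save('pics/wrist',d,allow_pickle=True)
im=d['image'][130:330,180:380,::-1]; cv2.imwrite('pics/w3c.png',cv2.resize(im,None,fx=3,fy=3,interpolation=cv2.INTER_CUBIC))
E
```

```text
position: [0.494, -0.2394, 0.0531]
ft_force: [-3.0, 3.2, 4.4]
grip_force: 2.5
t 9.33 pos [ 0.494  -0.2394  0.0531] yaw -46.7 F [-3.   3.2  4.4] g 29.8 2.5 j7 -0.24
shift mm [ 70.  -94.    0.3] turn [-0.1 -0.   3.3]
```

View pics/w3c.png

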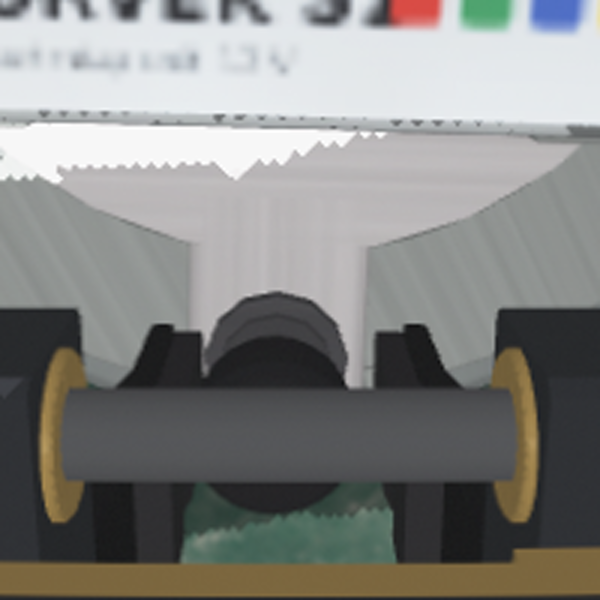

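The crop shows the knob (277,~430) against the trailing finger, with the housing behind it. I can't read the knob's height by eye, so I'll compare edges numerically and push a little further.

```bash
python3 - <<'E'
from h import *
for f in('w2.png','w3.png'):
    g=cv2.imread('pics/'+f,0); print(f,g[215:262,268:276].mean(1).astype(int))
    print(g[252,225:325].astype(int))
E
python3 -m handwheel '[{"x":0,"y":0.0006,"z":0,"wx":0,"wy":0,"wz":-0.3},{"x":0,"y":0.0006,"z":0,"wx":0,"wy":0,"wz":-0.3}]' | egrep 'pos|ft|grip_f'
```

```text
w2.png [181 181 181 181 181 181 181 181 181 180 181 180 106  58  69  74  73  73
  71  65  57  63  65  65  65  64  58  58  57  57  63  71  35  31  31  31
  31  32  32  31  32  34  34  36  50  66  71]
[ 28  27  28  28  28  28  27  27  27  32  36  38  36  37  37  37  37  35
  36  36  35  36  91 117  92  75  75  74  65  51  35  31  31  31  31  31
  32  33  31  32  32  31  32  33  33  32  32  33  31  33  32  33  32  31
  31  31  31  32  32  31  30  31  37  50  60  60  71  74  73  74 142 177
 177 168 162 151 141 142 141 104  54  35  36  36  38  36  37  36  37  37
  36  36  35  29  27  29  28  29  27  28]
w3.png [181 181 181 181 181 181 181 181 181 181 181 180 124  58  65  74  72  73
  71  67  57  61  65  65  65  64  59  40  31  31  31  31  32  32  31  33
  34  34  34  35  35  36  37  39  52  66  71]
[ 27  27  28  27  29  28  27  27  28  32  35  36  37  37  36  37  38  37
  36  35  34  34  92 120  92  53  33  31  31  32  31  32  31  32  33  32
  33  34  35  34  35  35  34  35  35  35  35  35  35  35  34  35  35  35
  34  34  33  32  33  31  30  31  31  31  31  31  32  63  72  73 142 176
 176 168 163 149 127 120 121  91  49  35  35  36  38  36  37  36  37  36
  36  37  34  30  28  28  28  26  28  27]
position: [0.4942, -0.2395, 0.0531]
ft_force: [-4.3, 4.8, 5.9]
grip_force: 3.0
```

Run:
```python
from h import *
d=load('wrist'); d=dict(d); s=ctrl.get_state()
M=R.from_rotvec(s['tool_rot']).as_matrix()
d['world_to_cam']=np.linalg.inv(np.array(d['hand_eye'])); 
# far edge of knob/nut in tool frame, for TCP z .0533
for n,r,h in(('nut',.0135,.045),('housing top r10.5',.0105,.045),('knob home',.013,.079),('knob 2up',.013,.081),('knob on ring',.013,.086)): print(n,proj(d,[[r,-.002,-(h-.0533)]]).round(1))
```

```text
nut [[272.5 226. ]]
housing top r10.5 [[272.5 231.2]]
knob home [[271.7 248.5]]
knob 2up [[271.7 250.1]]
knob on ring [[271.5 254.2]]
```

```bash
python3 -m handwheel '[{"x":0,"y":-0.0015,"z":0,"wx":0,"wy":0,"wz":0},{"x":0,"y":-0.003,"z":0,"wx":0,"wy":0,"wz":0},{"x":0,"y":-0.003,"z":0,"wx":0,"wy":0,"wz":0},{"x":0,"y":-0.003,"z":0,"wx":0,"wy":0,"wz":0}]' | egrep 'pos|ft|grip_f'
python3 - <<'E'
from h import *
d=snap('wrist','w4.png'); 
g0=cv2.imread('pics/w3.png',0);g=cv2.imread('pics/w4.png',0)
print(g[222:247,268:276].mean(1).astype(int)); print(g[252,225:325].astype(int))
E
```

```text
position: [0.4932, -0.2391, 0.0533]
ft_force: [0.2, 0.5, 0.0]
grip_force: 0.0
[182 181 181 181 147  64  63  74  73  73  72  69  59  60  64  65  64  64
  60  41  31  31  30  31  31]
[ 39  27  28  28  28  28  28  28  27  32  36  36  37  36  38  37  37  37
  35  36  35  34  89 160 141  91  48  31  30  31  30  32  32  32  32  33
  34  34  35  35  35  34  34  35  35  35  35  34  35  35  35  35  35  34
  34  35  34  34  33  34  34  33  32  32  31  30  30  31  31  67  74 138
 174 175 167 164 148 127 131  85  42  35  37  36  36  36  37  37  37  36
  36  36  34  28  28  28  29  28  29  29]
```

Run:
```python
from h import *
d=dict(load('wrist')); d['world_to_cam']=np.linalg.inv(np.array(d['hand_eye']))
for n,r,h in(('nut top',.0135,.045),('knob bottom 0',.013,.059),('1',.013,.060),('6',.013,.065),('7',.013,.066)): print(n,proj(d,[[r-.0003,-.002,-(h-.0533)]]).round(2))
g=lambda f:cv2.imread('pics/'+f,0)[:,268:276].mean(1)
def edge(a,lo,hi,lev): # subpixel crossing downwards
    for i in range(lo,hi):
        if a[i]>=lev>a[i+1]: return round(i+(a[i]-lev)/(a[i]-a[i+1]),2)
for f in('w2.png','w3.png','w4.png'): a=g(f); print(f,edge(a,220,235,120),edge(a,236,252,46))
```

```text
nut top [[272.51 226.54]]
knob bottom 0 [[272.23 235.33]]
1 [[272.21 235.94]]
6 [[272.09 239.13]]
7 [[272.07 239.79]]
w2.png 226.82 246.71
w3.png 227.06 241.71
w4.png 226.33 240.74
```

The knob dropped about 7 mm relative to the nut and the plate held against a 6 N push, so the pin is home. Next I'll open the fingers and retreat straight up.

```bash
python3 -m handwheel '[{"x":0,"y":0,"z":0,"wx":0,"wy":0,"wz":0},{"x":0,"y":0,"z":0,"wx":0,"wy":0,"wz":0},{"x":0,"y":0,"z":0,"wx":0,"wy":0,"wz":0},{"x":0,"y":0,"z":-0.02,"wx":0,"wy":0,"wz":0},{"x":0,"y":0,"z":-0.05,"wx":0,"wy":0,"wz":0},{"x":0,"y":0,"z":-0.09,"wx":0,"wy":0,"wz":0},{"x":0,"y":0,"z":-0.11,"wx":0,"wy":0,"wz":0},{"x":0,"y":0,"z":-0.11,"wx":0,"wy":0,"wz":0},{"x":0,"y":0,"z":-0.11,"wx":0,"wy":0,"wz":0}]' 0.055 5 | egrep 'time|pos|ft'
python3 - <<'E'
from h import *
s=ctrl.get_state(); d=snap('wrist','w5.png')
T=np.eye(4);T[:3,:3]=R.from_rotvec(s['tool_rot']).as_matrix();T[:3,3]=s['position']
d['world_to_cam']=np.linalg.inv(T@np.array(d['hand_eye']))
np.save('pics/wrist',d,allow_pickle=True)
E
```

```text
time: 10.68
position: [0.4937, -0.2388, 0.1644]
ft_force: [0.4, 0.4, -1.6]
```

View pics/w5.png

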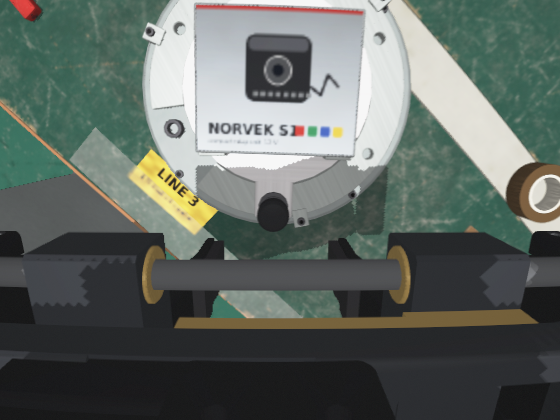

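The view shows the knob at (273,209), the load bush at (174,128), the next ring hole at (368,153), more holes at (180,28) and (379,38), and the box seated in its nest.

Run:
```python
from h import *
from scipy.optimize import least_squares
d=load('wrist'); k=at(d,273,209,.079)[:2]
H=np.array([at(d,u,v,.024)[:2] for u,v in((368,153),(379,38),(180,28),(174,128))])
c=least_squares(lambda c:np.hypot(*(H-c).T)-.1,[.57,-.17]).x
a=np.arctan2(*(k-c)[::-1]); b=np.arctan2(*(H-c).T[::-1]); print(c,np.hypot(*(k-c)),np.rad2deg(b-a)%360)
```

```text
[ 0.56657664 -0.1715246 ] 0.09441297225417818 [ 59.55381078 119.61662192 239.80570217 290.6216225 ]
```

```bash
python3 -c "
from bench import ctrl; print(ctrl.close_job())"
```

```text
the job is handed in; nothing more can be done
None
```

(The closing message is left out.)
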